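Close up the slide file

ROBOT

A 6-joint arm with a two-finger parallel gripper is mounted at the origin on the work surface. World frame = base frame: x ahead of the robot, y to its left, z up, the work surface at z = 0. Lengths are in m, angles in degrees, forces in N, time in s.
With the tool pointing down it reaches from about 0.4 to 0.825 m from the base axis. Payload 7 kg.
Tool frame: the origin (TCP) lies midway between the tips of the shut fingers; the grasp point (between the pads) lies 19 mm behind it; z points along the fingers, y is the direction in which the jaws open and shut (so a half turn about z gives the same grasp; the last joint's range is limited). The gripper opens to 88 mm and grips with 3 to 60 N. Pads are 19 mm wide; open, the fingers measure 130 mm over their backs; the gripper's body (78 mm by 193 mm) begins 47 mm behind the grasp point.
Start: joints at [85.205, 20.546, 0.682, 0, -70.136, -16.507], TCP at [0.245, 0.629, 0.227] pointing down, gripper open.
Joint ranges: [-176.03, 176.03], [-82.01, 121.73], [-58.28, 71.71], [-173.87, 95.51], [-174.79, -0.11], [-173.66, 173.66]. Speed limits (degrees/s): [136.94, 136.94, 172.46, 180, 180, 180].

INTERFACE

Orientations are given as a 3x3 rotation matrix whose columns are the frame's x, y, z axes.
In Python, from rig import sensors, cams, workorder gives the robot as it stands.
- The arm moves only by the tool drive_tool, never from a script. Its argument "deltas" is a list of rows, each a list of 7 numbers: the turn, a rotation vector about the tool's x, y, z in degrees, then the shift along the tool's x, y, z in mm, then the gripper's target within -1 to 1 (fully open at 1, half-way at 0, shut at -1). A call has exactly 8 rows; each row shifts and turns the pose as measured when the row begins, along the tool's axes as they then stand; what a row does not reach is not made up. A row lasts 1/8 s, in which the tool goes at most 62.5 mm and 10.7 degrees, less where a joint would pass 70% of its speed; a pose out of reach is approached as far as the arm can. A call is refused whole if a number of a shift passes 62.5 or a number of a turn 10.7, either way. A call with a gripper value outside its range is refused whole. The fingers move at their own pace and stop on an object; "grip_force" is the grip in N (left out, the last holds). Time passes only in rows, so rows that do not move let the fingers close, or fill a call up. It gives the time, the measured TCP pose, the force and the opening at its end, in the units of the state.
- sensors.read_state(): the state, without advancing time (a new reading comes with each control period).
- cams.grab_frame(name): name is "side" or "top"; returns (picture, depth): 384x512x3 uint8, red, green, blue; 384x512 float32, m along the optical axis (not along the pixel's ray), 0 where there is no reading.
- cams.get_calibration(name): a dict with "K" (3x3 intrinsics, pixels), "cam_to_world" (4x4, takes a point from camera to world coordinates). Camera axes: x right, y down, z forward; pixel columns grow to the right and rows downward; lengths in m; the calibration is good to about 2 mm. A picture is of the moment at which its call begins. get_calibration takes no time and is no camera call.
- workorder.finish_job(): hands the job in, once; it reports no verdict.
Trained networks look in the newest picture that a camera, given by its name, has taken for a name from the list of things; names that differ only in an ending like _2 or _b are one class to them, and where a whole thing is asked for, a point or a joint stands for the part that bears it (a point fixed in the world has none). Each returns a list of dicts, best first, with "p" (0 to 1); they miss things now and then, are a little off and sometimes report something else, mostly with a low value. They report only what shows in the picture. A call takes as long as a camera call.
- cams.outline_of(camera, name): "region" (384x512 bool, what is visible of it).
- cams.mark_of(camera, name): "point" ([x, y, z] in m, in world coordinates, good to about 4 mm: a listed point, or the origin of a listed thing).
The state is a dict: "time": time; "q": joint angles; "dq": joint speeds; "effort": joint torques, N m; "ee_pos": TCP position; "tool_rot": TCP orientation; "ft_force": force on the tool from outside, world axes, zero at the start; "wrist_torque": the same for the moment, N m; "gripper_width": finger opening in m.
Only numpy, scipy, OpenCV 4.12 (cv2) and the standard library are available. Lean on these libraries where they do the work, as an engineer would, in place of code of your own. Each camera call takes 0.05 s, during which the arm holds its last target. There are 200 camera calls.

TASK

Close up the slide file: hold the follower's release bar up, slide the follower along until it has pushed the three slide boxes in front of it snugly together against the divider, then let the bar go so that the follower catches in the notch nearest the boxes. Press them together gently, for there is glass inside, and leave the box behind the divider and everything else on the bench alone.

Things in the scene. Friction and masses are not known exactly. Their poses are not given: they have to be found in the camera images.
- tray: Fixed light-wood file tray on the bench, 126 mm wide (x), 460 mm long (y), side walls 50 mm high, turned by up to 0.35 rad. Origin at the centre of its underside; y runs along it from the low end panel (55 mm high) to the drawer front (100 mm high, at +y). On its floor a ladder track of flat steel rungs, 3 mm thick, 12 mm apart centre to centre; the 9 mm gaps are the notches.
- follower: Grey steel follower that slides captive on the track along the tray's +y towards the boxes: 200 mm of travel, 1.5 N of rub; it starts anywhere on the first 60 mm, in a notch or resting on a rung. Origin under the middle of the bar, at bench height; axes as the tray's. Two round posts at x = -32 and +32 mm (14 mm thick, top 87 mm above the bench) guide the bar; the space between them is free.
- plate_face (a point): Middle of the follower's pushing face, on its upright pressure plate (98 mm wide, 3 mm thick, top 89 mm above the bench); 55 mm in +y (towards the boxes) from the bar's middle, 55 mm above the bench.
- bar_grip (a point): Centre of the release bar, a black bar across the tray above the follower: 86 mm long (x), 12 mm thick (y), 14 mm high; 115 mm above the bench when down. To be pinched across its thickness. It carries two flat steel tongues, 4 mm thick along the tray, that drop between the rungs and lock the follower.
- release_bar (a joint): Lift of the release bar, m: 0 = down, tongues in a notch, follower locked with 2.5 mm of play either way; 0.008 = tongues resting on top of a rung; above 0.0085 = follower free; 0.014 = upper stop. A spring pulls it down with 6 N (bottom) to 10 N (top). Let go between notches, the tongues rest on a rung; moved on a few mm (some 5 N), the follower then drops into a notch and holds.
- divider: Fixed upright steel plate across the tray (108 mm wide, 3 mm thick, its top 80 mm above the bench) on the +y side of the boxes, against which they are pushed. Origin in mid-thickness, on the centre line of the tray, at its lower edge 18 mm above the bench; axes as the tray's.
- box1: Wooden slide box standing loose on edge across the tray on its side ledges: 96 mm wide (x), 70 mm high, 0.07 to 0.22 kg, origin at the centre of its underside 18 mm above the bench. There are four, no two equally thick (y), between 22 and 40 mm, in any order: three stand loosely 3 to 20 mm apart between the follower and the divider, the fourth stands behind the divider (+y) and stays there.
- box2: Another slide box, like box1 but of another thickness.
- box3: Another slide box, like box1 but of another thickness.
- box4: Another slide box, like box1 but of another thickness.
- microscope: White school microscope, 200 x 150 mm and 0.38 m high, loose bystander to the right. Origin under its foot's centre.
- petri_dish: Closed petri dish, 94 mm across, 17 mm high, loose bystander to the left. Origin at the centre of its underside.
- specimen_jar: Small glass jar with a black cap, 60 mm across, 85 mm high, loose bystander to the right. Origin at the centre of its underside.

How it is judged:
By the outcome, as a careful person would: the job done as asked, in the order asked, and still so for the second after the job is handed in, with the robot touching nothing.
It also fails if it takes over 48 s, if anything falls off the work surface, if the arm or the gripper's body presses on something with over 40 N, if the wrist force passes 120 N, or if a joint passes its speed limit or range.

## Working session

There is one attempt and no reset: what is moved stays moved. The work goes in short steps, Python scripts to look and compute and a tool call to move; the robot and the scene stay as the last step left them, time stands still between calls to the robot, and variables do not carry over. Pictures are saved under pics/ and viewed, about 8 in all and at most 12, crops included, and the job is handed in when it is done.

Besides the shell and the picture viewer there is one more tool, called after ">>>" as name(argument=value, ...), one argument or row to a line, values as JSON. drive_tool: Moves the arm, as the interface text tells. Its arguments: {"type":"object","properties":{"deltas":{"type":"array"},"grip_force":{"type":"number"}},"required":["deltas"]}

```bash
mkdir -p pics; cat > h.py <<'E'
import numpy as np, cv2
from rig import sensors, cams, workorder
def grab(n):
    im,d=cams.grab_frame(n); return im,d
def world(n,d):
    c=cams.get_calibration(n);K=np.array(c["K"]);T=np.array(c["cam_to_world"])
    v,u=np.mgrid[:d.shape[0],:d.shape[1]]
    P=np.stack([(u-K[0,2])/K[0,0]*d,(v-K[1,2])/K[1,1]*d,d],-1)
    W=P@T[:3,:3].T+T[:3,3]; W[d<=0]=np.nan
    return W
def save(n,im): cv2.imwrite(n,cv2.cvtColor(im,cv2.COLOR_RGB2BGR))
E
python3 - <<'E'
from h import *
s=sensors.read_state();print(s["time"],s["ee_pos"],np.round(s["tool_rot"],3).tolist(),s["gripper_width"],s["ft_force"])
ims=[]
for c in ("side","top"):
    im,d=grab(c);np.savez(f"{c}.npz",im=im,d=d);ims.append(im)
    for n in ("tray","follower","plate_face","bar_grip","divider","box1"):
        print(c,n,[(np.round(m["point"],3).tolist(),round(m["p"],2)) for m in cams.mark_of(c,n)][:5])
save("pics/a.png",cv2.resize(np.vstack(ims),(448*1,600)) if 0 else ims[0]); save("pics/b.png",ims[1])
E
```

```text
0.0 [0.24508901 0.62841674 0.22563985] [[0.932, -0.363, -0.0], [-0.363, -0.932, -0.002], [0.0, 0.002, -1.0]] 0.08763139377774884 [ 0.15593846  0.16197743 -1.44564547]
side tray [([0.568, 0.066, -0.001], 0.73), ([0.342, -0.295, -0.003], 0.19)]
side follower []
side plate_face [([0.56, -0.018, 0.056], 0.55)]
side bar_grip [([0.559, -0.071, 0.123], 0.73)]
side divider [([0.581, 0.214, 0.019], 0.43)]
side box1 [([0.57, 0.09, 0.017], 0.84), ([0.582, 0.237, 0.02], 0.75), ([0.574, 0.136, 0.016], 0.7), ([0.578, 0.189, 0.019], 0.52)]
top tray [([0.568, 0.065, 0.005], 0.83)]
top follower [([0.556, -0.073, -0.002], 0.78)]
top plate_face [([0.572, 0.14, 0.015], 0.7), ([0.566, -0.01, 0.058], 0.62), ([0.56, -0.067, 0.122], 0.25)]
top bar_grip [([0.558, -0.068, 0.119], 0.58)]
top divider [([0.583, 0.21, 0.017], 0.69)]
top box1 [([0.573, 0.138, 0.014], 0.86), ([0.579, 0.182, 0.019], 0.83), ([0.568, 0.091, 0.015], 0.65), ([0.581, 0.238, 0.014], 0.61)]
```

View pics/a.png

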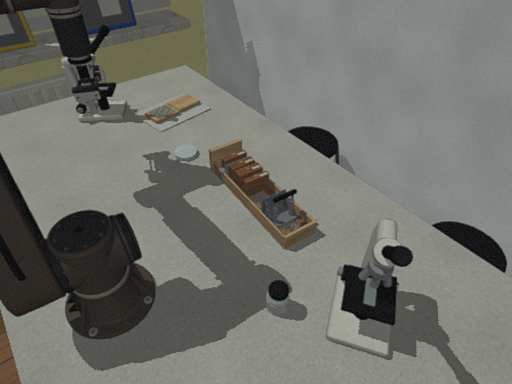

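View pics/b.png

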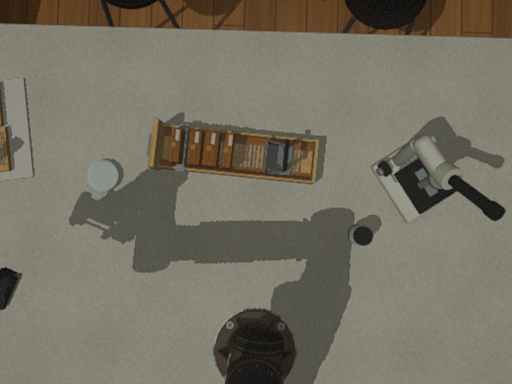

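Side view: tray runs diagonally, with the black bar at about (285,195) and the boxes at (235–260, 160–180). Top view: bar at (288,155), loose boxes at u≈195–230, divider at ~185, fourth box at ~176. Next I get the yaw and heights from depth.

```bash
python3 - <<'E'
from h import *
z=np.load("top.npz");W=world("top",z["d"]);im=z["im"]
# boxes tops & tray axis
for n in ("box1","bar_grip","divider","tray","microscope"):
    for m in cams.outline_of("top",n)[:4]:
        P=W[m["region"]];P=P[~np.isnan(P[:,0])]
        zt=np.percentile(P[:,2],90);Q=P[P[:,2]>zt-.015] if n!="tray" else P
        r=cv2.minAreaRect((Q[:,:2]*1000).astype(np.float32))
        print("top",n,round(m["p"],2),len(Q),"z",np.round(np.percentile(Q[:,2],[10,50,90]),4),"med",np.round(np.median(Q,0),4),r)
z=np.load("side.npz");W=world("side",z["d"])
for n in ("bar_grip","box1"):
    for m in cams.outline_of("side",n)[:4]:
        P=W[m["region"]];P=P[~np.isnan(P[:,0])];
        print("side",n,round(m["p"],2),len(P),np.round(np.median(P,0),4),np.round(np.percentile(P[:,2],[10,50,90,97]),4))
z=np.load("top.npz");W=world("top",z["d"])
c=im[110:195,140:330]; save("pics/c.png",cv2.resize(c,None,fx=4,fy=4,interpolation=cv2.INTER_CUBIC))
S=W[110:195,140:330]; m=(S[...,2]>.1)&(S[...,2]<.15)&(S[...,1]<.0);P=S[m];print("bar px",len(P),np.round(P.mean(0),4),np.round(np.median(P[:,2]),4)); print(cv2.minAreaRect((P[:,:2]*1000).astype(np.float32)))
E
```

```text
top box1 0.9 429 z [0.0839 0.0874 0.0906] med [0.5739 0.1813 0.0874] ((575.4104614257812, 181.7085723876953), (34.83220291137695, 95.81690979003906), 86.1132583618164)
top box1 0.85 374 z [0.0833 0.0872 0.0904] med [0.5803 0.2351 0.0872] ((581.1978759765625, 236.10940551757812), (29.039247512817383, 95.7514877319336), 86.6678695678711)
top box1 0.63 474 z [0.0839 0.0872 0.0905] med [0.5721 0.1355 0.0872] ((573.0555419921875, 136.20065307617188), (37.97673797607422, 95.71237182617188), 84.91130828857422)
top box1 0.62 277 z [0.0837 0.087  0.09  ] med [0.5701 0.0888 0.087 ] ((569.69873046875, 89.1255874633789), (22.102882385253906, 96.39490509033203), 85.95819854736328)
top tray 0.78 5063 z [0.0041 0.0207 0.086 ] med [0.5615 0.0018 0.0207] ((569.6647338867188, 78.86639404296875), (500.5570373535156, 136.3732452392578), 86.46048736572266)
top tray 0.59 842 z [0.0216 0.026  0.128 ] med [ 0.5588 -0.0541  0.026 ] ((562.277587890625, -54.212562561035156), (80.8099594116211, 98.46549224853516), 86.52120208740234)
top microscope 0.58 638 z [0.3309 0.3673 0.3884] med [ 0.4331 -0.4818  0.3673] ((437.5731201171875, -483.98052978515625), (87.06702423095703, 34.789039611816406), 35.77014923095703)
side bar_grip 0.72 3535 [ 0.5464 -0.0364  0.0368] [0.0096 0.0368 0.0895 0.124 ]
side bar_grip 0.56 134 [ 0.5533 -0.0717  0.1282] [0.1096 0.1282 0.1316 0.1324]
side bar_grip 0.41 909 [ 0.5583 -0.0566  0.0486] [0.0254 0.0486 0.1259 0.1312]
side box1 0.91 378 [0.5547 0.1307 0.0873] [0.0508 0.0873 0.0909 0.0921]
side box1 0.88 453 [0.5666 0.0824 0.0682] [0.0343 0.0682 0.09   0.0912]
side box1 0.77 227 [0.5737 0.2301 0.0875] [0.0728 0.0875 0.0908 0.0916]
side box1 0.74 289 [0.5563 0.1808 0.0875] [0.0523 0.0875 0.0909 0.0922]
bar px 145 [ 0.5557 -0.0701  0.1287] 0.129
((556.2578125, -70.29596710205078), (11.948063850402832, 85.9636001586914), 85.45641326904297)
```

View pics/c.png

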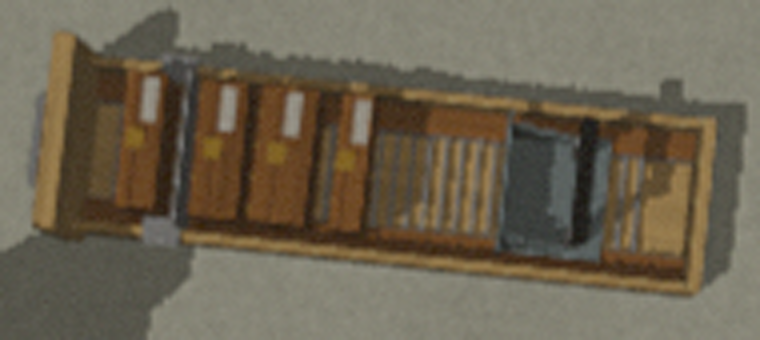

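>>> drive_tool(
  deltas=[
    [0,0,0,40,40,0,0],
    [0,0,0,40,40,0,0],
    [0,0,0,40,40,0,0],
    [0,0,0,40,40,0,0],
    [0,0,0,40,40,0,0],
    [0,0,0,40,40,0,0],
    [0,0,0,40,40,0,0],
    [0,0,0,40,40,0,0],
  ],
)

```text
time: 2.05
ee_pos: [0.4311, 0.2057, 0.2268]
tool_rot: [[0.934, -0.357, 0.003], [-0.357, -0.934, 0.002], [0.002, -0.003, -1.0]]
ft_force: [0.6, 0.5, 0.1]
gripper_width: 0.0438
```

```bash
cat >> h.py <<'E'
def rel(target,yd=(-.075,-.997)):
    s=sensors.read_state();R=np.array(s["tool_rot"]);d=np.array(target)-s["ee_pos"]
    y=R[:,1];w=np.degrees(np.arctan2(yd[1],yd[0])-np.arctan2(y[1],y[0]))
    print("t",round(s["time"],2),"pos",np.round(s["ee_pos"],4),"tilt",np.round(R[:,2],3),"tool shift mm",np.round(R.T@d*1000,1),"toolz turn",round(-((w+180)%360-180),2),"q",np.round(s["q"],0),"F",np.round(s["ft_force"],1),"w",round(s["gripper_width"],4))
E
python3 -c "
from h import *
rel((.556,-.070,.2))"
```

```text
t 2.05 pos [0.4311 0.2057 0.2268] tilt [ 0.003  0.002 -1.   ] tool shift mm [215.1 213.   26.7] toolz turn -16.62 q [ 49.   1. -23.   0. -65.  20.] F [0.6 0.5 0.1] w 0.0438
```

>>> drive_tool(
  deltas=[
    [0,0,0,38,38,0,-0.1],
    [0,0,0,38,38,0,-0.1],
    [0,0,0,38,38,0,-0.1],
    [0,0,0,38,38,0,-0.1],
    [0,0,0,38,38,0,-0.1],
    [0,0,0,22,22,0,-0.1],
    [0,0,-8.5,0,0,0,-0.1],
    [0,0,-8,0,0,0,-0.1],
  ],
)

```text
time: 3.05
ee_pos: [0.5577, -0.0819, 0.2285]
tool_rot: [[0.997, -0.074, 0.008], [-0.074, -0.997, 0.003], [0.007, -0.004, -1.0]]
ft_force: [-0.1, 0.0, -0.1]
gripper_width: 0.0389
```

```bash
python3 -c "
from h import *
rel((.556,-.070,.102))"
```

```text
t 3.05 pos [ 0.5577 -0.0819  0.2285] tilt [ 0.008  0.003 -1.   ] tool shift mm [ -3.5 -11.3 126.5] toolz turn 0.04 q [ 11.  10. -14.  -0. -66.  74.] F [-0.1  0.  -0.1] w 0.0389
```

>>> drive_tool(
  deltas=[
    [0,0,0,-4,-11,20,-0.1],
    [0,0,0,0,0,20,-0.1],
    [0,0,0,0,0,20,-0.1],
    [0,0,0,0,0,20,-0.1],
    [0,0,0,0,0,15,-0.1],
    [0,0,0,0,0,12,-0.1],
    [0,0,0,0,0,10,-0.1],
    [0,0,0,0,0,5,-0.1],
  ],
)

```text
time: 4.05
ee_pos: [0.5573, -0.0705, 0.1043]
tool_rot: [[0.997, -0.073, 0.012], [-0.073, -0.997, 0.004], [0.012, -0.005, -1.0]]
ft_force: [-0.1, -0.3, -0.2]
gripper_width: 0.0391
```

```bash
python3 - <<'E'
from h import *
rel((.556,-.070,.102))
im,d=grab("side");W=world("side",d)
save("pics/d.png",cv2.resize(im[140:260,200:340],None,fx=5,fy=5,interpolation=cv2.INTER_CUBIC))
print([(np.round(m["point"],3).tolist(),round(m["p"],2)) for m in cams.mark_of("side","bar_grip")])
E
```

```text
t 4.05 pos [ 0.5573 -0.0705  0.1043] tilt [ 0.012  0.004 -1.   ] tool shift mm [-1.3 -0.4  2.3] toolz turn 0.12 q [ 13.  16. -23.  -0. -50.  73.] F [-0.1 -0.3 -0.2] w 0.0391
[([0.557, -0.068, 0.125], 0.41)]
```

View pics/d.png

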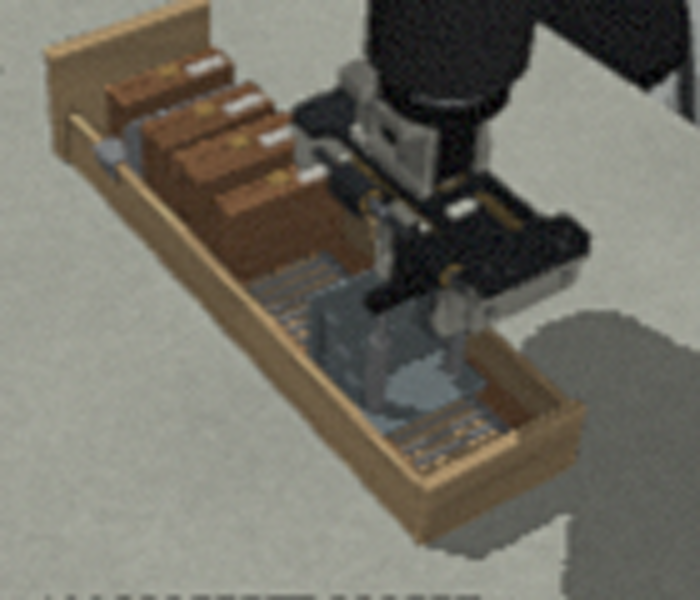

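The bar end, at crop (385,300), sits between the two fingers. I'll level the tool and close.

>>> drive_tool(
  deltas=[
    [0,-0.7,0,-1,0,1.5,-0.1],
    [0,0,0,0,0,0,-1],
    [0,0,0,0,0,0,-1],
    [0,0,0,0,0,0,-1],
    [0,0,0,0,0,0,-1],
    [0,0,0,0,0,0,-1],
    [0,0,0,0,0,0,-1],
    [0,0,0,0,0,0,-1],
  ],
  grip_force=35,
)

```text
time: 5.15
ee_pos: [0.557, -0.0704, 0.1026]
tool_rot: [[0.997, -0.073, 0.001], [-0.073, -0.997, 0.005], [0.0, -0.005, -1.0]]
ft_force: [2.5, -0.7, -7.2]
gripper_width: 0.0116
```

>>> drive_tool(
  deltas=[
    [0,0,0,0,0,-1,-1],
    [0,0,0,0,0,-1,-1],
    [0,0,0,0,0,-1,-1],
    [0,0,0,0,0,-1,-1],
    [0,0,0,0,0,0,-1],
    [0,0,0,0,0,0,-1],
    [0,0,0,0,0,0,-1],
    [0,0,0,0,0,0,-1],
  ],
)

```text
time: 6.15
ee_pos: [0.5569, -0.0704, 0.106]
tool_rot: [[0.997, -0.074, 0.0], [-0.074, -0.997, 0.005], [-0.0, -0.005, -1.0]]
ft_force: [3.3, -0.4, -9.8]
gripper_width: 0.0115
```

>>> drive_tool(
  deltas=[
    [0,0,0,0,-2,-0.2,-1],
    [0,0,0,0,-4,-0.1,-1],
    [0,0,0,0,-6,-0.1,-1],
    [0,0,0,0,-6,-0.1,-1],
    [0,0,0,0,-6,-0.1,-1],
    [0,0,0,0,-6,-0.1,-1],
    [0,0,0,0,-4,-0.1,-1],
    [0,0,0,0,-2,-0.1,-1],
  ],
)

```text
time: 7.15
ee_pos: [0.5598, -0.0326, 0.1071]
tool_rot: [[0.997, -0.073, 0.0], [-0.073, -0.997, 0.004], [-0.0, -0.004, -1.0]]
ft_force: [4.5, -2.3, -10.7]
gripper_width: 0.0117
```

```bash
python3 - <<'E'
from h import *
rel((.5665,.055,.106))
im,d=grab("side")
save("pics/e.png",cv2.resize(im[140:260,200:340],None,fx=5,fy=5,interpolation=cv2.INTER_CUBIC))
print([(np.round(m["point"],3).tolist(),round(m["p"],2)) for n in("bar_grip","plate_face") for m in cams.mark_of("side",n)])
E
```

```text
t 7.15 pos [ 0.5598 -0.0326  0.1071] tilt [ 0.     0.004 -1.   ] tool shift mm [  0.3 -87.9   1.5] toolz turn 0.1 q [ 16.  16. -23.  -0. -51.  70.] F [  4.5  -2.3 -10.7] w 0.0117
[([0.564, -0.032, 0.13], 0.51), ([0.344, -0.292, -0.002], 0.48), ([0.564, 0.021, 0.054], 0.73)]
```

View pics/e.png

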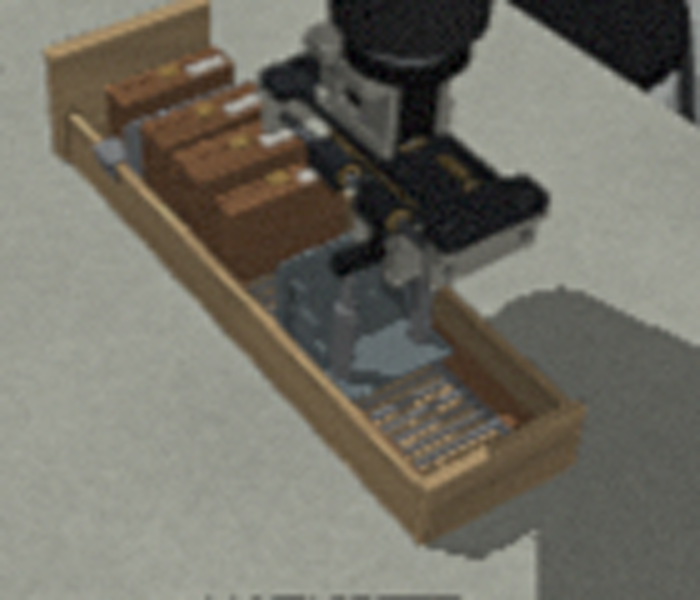

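Follower (plate at crop ~(290,290)) slides freely and the boxes haven't moved.

>>> drive_tool(
  deltas=[
    [0,0,0,0.5,-3,0.3,-1],
    [0,0,0,0.2,-6,0,-1],
    [0,0,0,0.2,-8,0,-1],
    [0,0,0,0.2,-8,0,-1],
    [0,0,0,0.2,-8,0,-1],
    [0,0,0,0,-6,0,-1],
    [0,0,0,0,-4,0,-1],
    [0,0,0,0,-2,0,-1],
  ],
)

```text
time: 8.3
ee_pos: [0.5634, 0.0148, 0.1065]
tool_rot: [[0.997, -0.074, -0.002], [-0.074, -0.997, 0.004], [-0.003, -0.004, -1.0]]
ft_force: [3.2, -2.1, -11.1]
gripper_width: 0.0116
```

>>> drive_tool(
  deltas=[
    [0,0,0,0.1,-2,0,-1],
    [0,0,0,0.1,-3,0,-1],
    [0,0,0,0,-3,0,-1],
    [0,0,0,0,-3,0,-1],
    [0,0,0,0,-3,0,-1],
    [0,0,0,0,-3,0,-1],
    [0,0,0,0,-3,0,-1],
    [0,0,0,0,-2,0,-1],
  ],
)

```text
time: 9.3
ee_pos: [0.5651, 0.0374, 0.1065]
tool_rot: [[0.997, -0.074, -0.003], [-0.074, -0.997, 0.003], [-0.003, -0.003, -1.0]]
ft_force: [4.1, -3.0, -10.5]
gripper_width: 0.0113
```

>>> drive_tool(
  deltas=[
    [0,0,0,0.2,-1.5,0,-1],
    [0,0,0,0.1,-1.5,0,-1],
    [0,0,0,0,-1.5,0,-1],
    [0,0,0,0,-1.5,0,-1],
    [0,0,0,0,-1.5,0,-1],
    [0,0,0,0,-1.5,0,-1],
    [0,0,0,0,-1.5,0,-1],
    [0,0,0,0,-1.5,0,-1],
  ],
)

```text
time: 10.3
ee_pos: [0.566, 0.0488, 0.1064]
tool_rot: [[0.997, -0.075, -0.004], [-0.075, -0.997, 0.002], [-0.004, -0.001, -1.0]]
ft_force: [4.6, -4.5, -10.1]
gripper_width: 0.0119
```

```bash
python3 - <<'E'
from h import *
rel((.5678,.06,.1065))
im,d=grab("side")
save("pics/f.png",cv2.resize(im[140:230,200:310],None,fx=6,fy=6,interpolation=cv2.INTER_CUBIC))
print([(n,np.round(m["point"],3).tolist(),round(m["p"],2)) for n in("plate_face","box1") for m in cams.mark_of("side",n)])
E
```

```text
t 10.3 pos [0.566  0.0488 0.1064] tilt [-0.004  0.002 -1.   ] tool shift mm [  1.  -11.3  -0.1] toolz turn 0.02 q [ 25.  17. -22.  -0. -52.  61.] F [  4.6  -4.5 -10.1] w 0.0119
[('plate_face', [0.571, 0.099, 0.058], 0.79), ('box1', [0.576, 0.187, 0.02], 0.71), ('box1', [0.574, 0.115, 0.017], 0.61), ('box1', [0.574, 0.142, 0.018], 0.59)]
```

View pics/f.png

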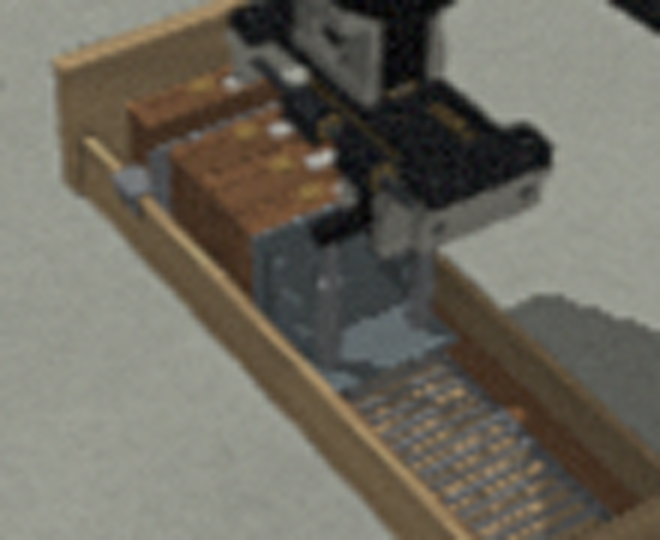

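All three boxes are stacked against the plate, at crop (180–260, 150–240), with perhaps a small gap left at the divider. I'll creep in the rest.

>>> drive_tool(
  deltas=[
    [0,0,0,0.2,-1,0,-1],
    [0,0,0,0.1,-1,0,-1],
    [0,0,0,0,-1,0,-1],
    [0,0,0,0,-1,0,-1],
    [0,0,0,0,-0.7,0,-1],
    [0,0,0,0,-0.7,0,-1],
    [0,0,0,0,-0.7,0,-1],
    [0,0,0,0,-0.7,0,-1],
  ],
)

```text
time: 11.45
ee_pos: [0.5662, 0.0522, 0.1063]
tool_rot: [[0.997, -0.075, -0.006], [-0.075, -0.997, -0.003], [-0.006, 0.003, -1.0]]
ft_force: [3.0, -6.8, -10.1]
gripper_width: 0.0119
```

>>> drive_tool(
  deltas=[
    [0,0,0,0.1,-1,0,-1],
    [0,0,0,0.1,-1,0,-1],
    [0,0,0,0,-1,0,-1],
    [0,0,0,0,-1,0,-1],
    [0,0,0,0,0,0,-1],
    [0,0,0,0,0,0,-1],
    [0,0,0,0,0,0,-1],
    [0,0,0,0,0,0,-1],
  ],
)

```text
time: 12.45
ee_pos: [0.5663, 0.0538, 0.1063]
tool_rot: [[0.997, -0.076, -0.007], [-0.076, -0.997, -0.005], [-0.007, 0.006, -1.0]]
ft_force: [2.7, -4.2, -11.1]
gripper_width: 0.0117
```

```bash
python3 - <<'E'
from h import *
rel((.5678,.06,.1065))
im,d=grab("side");W=world("side",d)
save("pics/g.png",cv2.resize(im[140:215,205:275],None,fx=8,fy=8,interpolation=cv2.INTER_CUBIC))
for n in("divider","plate_face","box1"):
    for m in cams.mark_of("side",n): print(n,np.round(m["point"],3).tolist(),round(m["p"],2))
for m in cams.outline_of("side","box1"):
    P=W[m["region"]];P=P[(P[:,2]>.08)]
    t=P[:,:2]@[.075,.997]; print(round(m["p"],2),len(P),np.round(np.percentile(t,[3,50,97]),4))
E
```

```text
t 12.45 pos [0.5663 0.0538 0.1063] tilt [-0.007 -0.005 -1.   ] tool shift mm [ 1.  -6.3 -0.2] toolz turn -0.06 q [ 25.  17. -22.   0. -52.  60.] F [  2.7  -4.2 -11.1] w 0.0117
divider [0.578, 0.216, 0.021] 0.5
plate_face [0.572, 0.105, 0.058] 0.89
plate_face [0.51, -0.439, -0.001] 0.57
box1 [0.575, 0.149, 0.021] 0.79
box1 [0.584, 0.24, 0.017] 0.67
box1 [0.574, 0.119, 0.014] 0.54
0.77 159 [0.1747 0.1932 0.2122]
0.73 127 [0.2115 0.2292 0.2453]
0.68 138 [0.2635 0.2737 0.293 ]
0.38 35 [0.0882 0.0916 0.0994]
```

View pics/g.png

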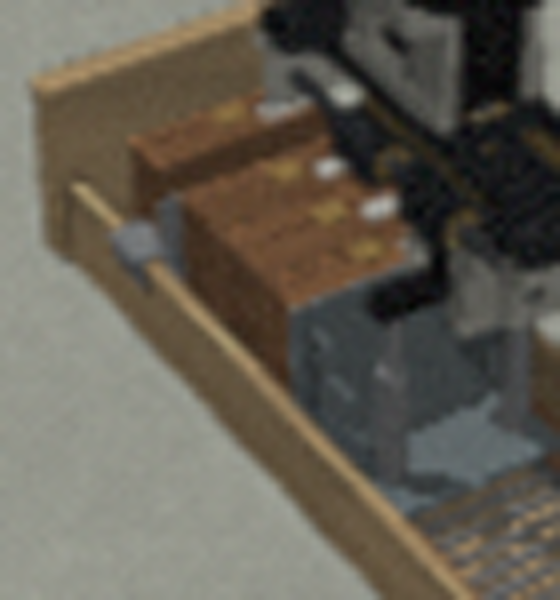

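A sliver of gap still seems to show at the divider (crop (180,230)). The force is also still at sliding level, so I keep going.

>>> drive_tool(
  deltas=[
    [0.2,0,0,0.2,-1.3,0,-1],
    [0.1,-0.2,0,0.1,-1.3,0,-1],
    [0.1,0,0,0,-1.3,0,-1],
    [0.1,0,0,0,-1.3,0,-1],
    [0,0,0,0,0,0,-1],
    [0,0,0,0,0,0,-1],
    [0,0,0,0,0,0,-1],
    [0,0,0,0,0,0,-1],
  ],
)

```text
time: 13.7
ee_pos: [0.5665, 0.0571, 0.1063]
tool_rot: [[0.997, -0.076, -0.011], [-0.076, -0.997, 0.001], [-0.012, -0.0, -1.0]]
ft_force: [2.0, -3.8, -9.6]
gripper_width: 0.0121
```

>>> drive_tool(
  deltas=[
    [0.1,0.3,0,0.1,-1.3,0,-1],
    [0.1,0.3,0,0.1,-1.3,0,-1],
    [0.1,0,0,0,-1.3,0,-1],
    [0.1,0,0,0,-1.3,0,-1],
    [0,0,0,0,0,0,-1],
    [0,0,0,0,0,0,-1],
    [0,0,0,0,0,0,-1],
    [0,0,0,0,0,0,-1],
  ],
)

```text
time: 14.7
ee_pos: [0.5668, 0.0593, 0.1063]
tool_rot: [[0.997, -0.076, -0.002], [-0.076, -0.997, 0.003], [-0.002, -0.003, -1.0]]
ft_force: [3.1, -3.5, -11.1]
gripper_width: 0.0116
```

```bash
python3 - <<'E'
from h import *
rel((.5678,.06,.1065))
im,d=grab("side");W=world("side",d)
save("pics/i.png",cv2.resize(im[155:200,215:260],None,fx=12,fy=12,interpolation=cv2.INTER_CUBIC))
E
```

```text
t 14.7 pos [0.5668 0.0593 0.1063] tilt [-0.002  0.003 -1.   ] tool shift mm [ 1.  -0.7 -0.2] toolz turn -0.04 q [ 26.  17. -22.  -0. -51.  60.] F [  3.1  -3.5 -11.1] w 0.0116
```

View pics/i.png

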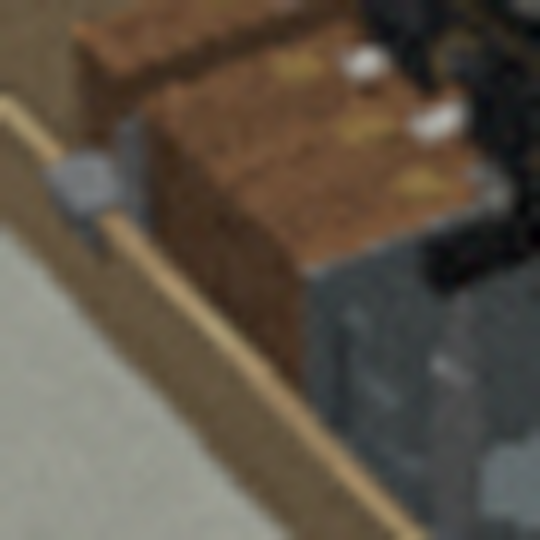

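The stack now looks flush with the divider (crop (150,170)). I'll do a small push and read the force at its end to confirm.

>>> drive_tool(
  deltas=[
    [0,0,0,0.1,0,0,-1],
    [0,0,0,0.1,0,0,-1],
    [0,0,0,0,0,0,-1],
    [0,0,0,0,0,0,-1],
    [0.1,0,0,0,-1,0,-1],
    [0.1,0,0,0,-1,0,-1],
    [0.1,0,0,0,-1,0,-1],
    [0.1,0,0,0,-1,0,-1],
  ],
)

```text
time: 15.75
ee_pos: [0.5667, 0.0595, 0.1063]
tool_rot: [[0.997, -0.076, -0.004], [-0.076, -0.997, 0.004], [-0.004, -0.004, -1.0]]
ft_force: [4.3, -7.0, -9.9]
gripper_width: 0.0116
```

>>> drive_tool(
  deltas=[
    [0,0,0,0,-1,0,-1],
    [0,0,0,0,-1.2,0,-1],
    [0,0,0,0,-1.3,0,-1],
    [0,0,0,0,-1.3,0,-1],
    [0,0,0,0,-1.4,0,-1],
    [0,0,0,0,-1.4,0,-1],
    [0,0,0,0,-1.4,0,-1],
    [0,0,0,0,-1.4,0,-1],
  ],
)

```text
time: 16.75
ee_pos: [0.5667, 0.0593, 0.1063]
tool_rot: [[0.997, -0.077, -0.008], [-0.077, -0.997, -0.01], [-0.007, 0.01, -1.0]]
ft_force: [4.2, -11.1, -10.2]
gripper_width: 0.0113
```

Eight more rows with up to 11 N produced no advance, so the stack is snug. Next I lower the bar while holding it, feeling for rung or notch, and relax the push.

>>> drive_tool(
  deltas=[
    [0.3,0.2,0,0,0,0,-1],
    [0.2,0.2,0,0,0,1,-1],
    [0,0,0,0,0,1,-1],
    [0,0,0,0,0,1,-1],
    [0,0,0,0,0,1,-1],
    [0,0,0,0,0,1,-1],
    [0,0,0,0,0,1,-1],
    [0,0,0,0,0,1,-1],
  ],
)

```text
time: 17.75
ee_pos: [0.5669, 0.0593, 0.0993]
tool_rot: [[0.997, -0.077, 0.0], [-0.077, -0.997, -0.001], [0.0, 0.001, -1.0]]
ft_force: [2.7, -3.4, -7.7]
gripper_width: 0.0116
```

The bar is going below rung height with only spring load, so the tongues are entering a notch directly. I'll continue down, then open.

>>> drive_tool(
  deltas=[
    [0,0,0,0,0,1,-1],
    [0,0,0,0,0,1,-1],
    [0,0,0,0,0,1,-1],
    [0,0,0,0,0,1,-1],
    [0,0,0,0,0,0.7,-1],
    [0,0,0,0,0,0,-1],
    [0,0,0,0,0,0,-1],
    [0,0,0,0,0,0,-1],
  ],
)

```text
time: 18.75
ee_pos: [0.567, 0.0592, 0.0964]
tool_rot: [[0.997, -0.076, 0.001], [-0.076, -0.997, -0.001], [0.001, 0.001, -1.0]]
ft_force: [-1.0, -2.8, -0.9]
gripper_width: 0.0114
```

>>> drive_tool(
  deltas=[
    [0,0,0,0,0,0,-0.1],
    [0,0,0,0,0,0,-0.1],
    [0,0,0,0,0,0,-0.1],
    [0,0,0,0,0,0,-0.1],
    [0,0,0,0,0,0,-0.1],
    [0,0,0,0,0,-10,-0.1],
    [0,0,0,0,0,-20,-0.1],
    [0,0,0,0,0,-30,-0.1],
  ],
)

```text
time: 19.75
ee_pos: [0.5672, 0.0604, 0.1579]
tool_rot: [[0.997, -0.076, 0.001], [-0.076, -0.997, -0.001], [0.001, 0.001, -1.0]]
ft_force: [0.4, 0.4, 0.5]
gripper_width: 0.0395
```

>>> drive_tool(
  deltas=[
    [0,0,0,0,0,-40,-0.1],
    [0,0,0,0,30,-40,-0.1],
    [0,0,0,-20,50,-20,-0.1],
    [0,0,0,-20,55,0,-0.1],
    [0,0,0,-20,55,0,-0.1],
    [0,0,0,-20,40,0,-0.1],
    [0,0,0,0,0,0,-0.1],
    [0,0,0,0,0,0,-0.1],
  ],
)

```text
time: 20.75
ee_pos: [0.4688, -0.169, 0.2706]
tool_rot: [[0.997, -0.074, 0.014], [-0.074, -0.997, -0.001], [0.014, -0.0, -1.0]]
ft_force: [-0.1, 0.4, -0.2]
gripper_width: 0.0394
```

```bash
python3 - <<'E'
from h import *
rel((.5678,.06,.1065))
im,d=grab("top");W=world("top",d)
a=cv2.resize(im[110:195,140:330],None,fx=4,fy=4,interpolation=cv2.INTER_CUBIC)
S=W[110:195,140:290];m=(S[...,2]>.1)&(S[...,2]<.15)&(S[...,1]<.12)&(S[...,1]>0);P=S[m]
print("bar",len(P),P.mean(0),np.median(P[:,2]),cv2.minAreaRect((P[:,:2]*1000).astype(np.float32)))
for m in cams.outline_of("top","box1"):
    P=W[m["region"]];P=P[P[:,2]>.075]
    print(round(m["p"],2),len(P),cv2.minAreaRect((P[:,:2]*1000).astype(np.float32)))
im,d=grab("side");W=world("side",d)
b=cv2.resize(im[140:260,200:340],None,fx=2.5,fy=2.5,interpolation=cv2.INTER_CUBIC)
m=(W[...,2]>.1)&(W[...,2]<.15)&(W[...,1]>.03)&(W[...,1]<.09)&(abs(W[...,0]-.567)<.06);P=W[m]
print("side bar",len(P),P.mean(0),np.percentile(P[:,2],[50,90,97]))
b=cv2.copyMakeBorder(b,0,0,0,a.shape[1]-b.shape[1],cv2.BORDER_CONSTANT)
a=a[:300]
save("pics/j.png",np.vstack([a,b]))
E
```

```text
t 20.75 pos [ 0.4688 -0.169   0.2706] tilt [ 0.014 -0.001 -1.   ] tool shift mm [  79.5 -235.7  165.4] toolz turn 0.07 q [  3.   2. -18.   0. -70.  83.] F [-0.1  0.4 -0.2] w 0.0394
bar 59 [0.59120652 0.05573497 0.12078986] 0.12080952732455841 ((591.0283813476562, 55.66368865966797), (11.814190864562988, 33.419822692871094), 85.81146240234375)
0.84 360 ((581.1373901367188, 235.85443115234375), (29.282167434692383, 95.57813262939453), 86.12005615234375)
0.69 452 ((576.5784912109375, 191.09349060058594), (39.927791595458984, 95.82916259765625), 85.74089813232422)
0.64 269 ((552.1347045898438, 139.8698272705078), (149.34263610839844, 59.376670837402344), 19.72722625732422)
0.62 129 ((556.1837768554688, 106.94223022460938), (134.85496520996094, 35.42854309082031), 19.045068740844727)
side bar 123 [0.56454867 0.05679363 0.11910209] [0.12098029 0.12412335 0.12557423]
```

View pics/j.png

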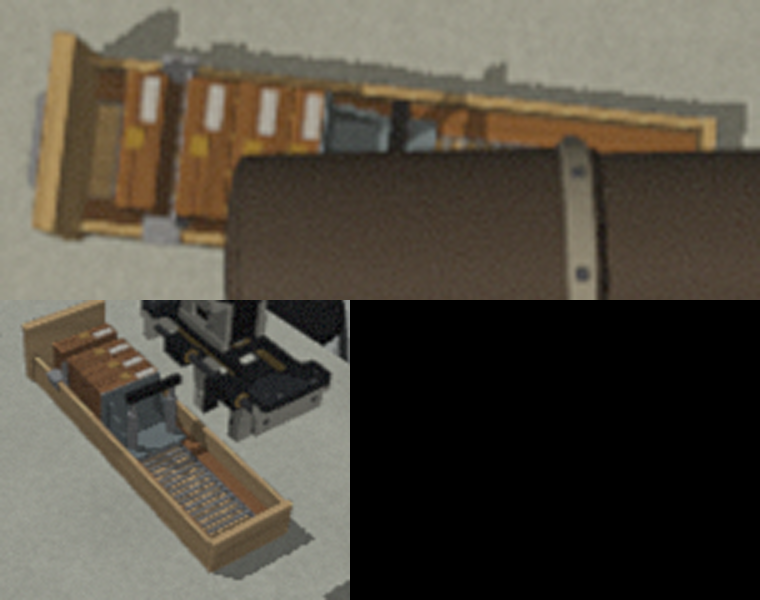

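```bash
python3 -c "
from h import *
print(workorder.finish_job())"
```

```text
the job is handed in; nothing more can be done
None
```

The slide file is closed up and handed in, at about 21 s on the robot's clock. The three boxes are together against the divider, and the follower is locked in a notch.

- **What I did:** I pinched the release bar, which was resting on a rung, and held it up. I slid the follower about 130 mm until the boxes stopped moving. Then I lowered the bar, let go and backed the arm away.
- **Snug against the divider:** in the final push, measured force rose to about 11 N along the tray with no further advance. The last pictures show the boxes against each other, the divider and the plate.
- **Locked:** the bar went straight into a notch at the pushed position, without having to move back. Its top now measures 0.121 m, against 0.129 m when it rested on a rung, which matches the 8 mm drop of a locked follower.
- **Left alone:** the box behind the divider measures within about 0.3 mm of where it started. I saw no contact with the other things on the bench, but did not measure them again.
- **Checks that were weak or disagreed:**
    - The arm hid part of the tray in the last top picture, so two of the box outlines were unusable. The flushness check there rests on the visible part and the side picture.
    - The gripper went down about 10 mm to the locked position, where I expected about 12 mm. The bar height seen from both cameras still shows it fully down.

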